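# Push the spare power module into the packed row

### The arm

A 6-joint arm with a two-finger parallel gripper is mounted at the origin on the work surface. World frame = base frame: x ahead of the robot, y to its left, z up, the work surface at z = 0. Lengths are in mm, angles in degrees, forces in N, time in s.
With the tool pointing down it reaches from about 300 to 850 mm from the base axis. Payload 4.2 kg.
Tool frame: the origin (TCP) lies at the very end of the fingers, on their centre line; the grasp point (between the pads) lies env.pinch_z behind it (env.pinch_z is the distance from the TCP to the grasp point, in mm); z points along the fingers, y is the line along which they close (so a half turn about z gives the same grasp; the last joint's range is limited). The gripper opens to 91 mm and grips with 3 to 60 N. Pads are 32 mm wide; open, the fingers measure 118 mm over their backs; the gripper's body (76 mm by 178 mm) begins 60 mm behind the grasp point.
Start: joints at [73.396, 18.312, 89.639, -0, 72.044, -1.146], TCP at [153.261, 554.215, 213.976] pointing down, gripper open.
Joint ranges: [-177.97, 177.97], [-48.28, 115.42], [12.27, 149.76], [-77.06, 257.06], [2.81, 150.46], [-146.56, 146.56]. Speed limits (degrees/s): [147.25, 147.25, 180, 180, 180, 180].

### API

Orientations are given as [roll, pitch, yaw] about the fixed x, y, z axes, in that order (R = Rz(yaw) Ry(pitch) Rx(roll)).
In Python, from workcell import state, vision, job_done, env gives the robot as it stands.
- The arm moves only by the tool servo_tool, never from a script. Its argument "rows" is a list of rows, each a list of 5 numbers: the shift along the tool's x, y, z scaled (see below), then the turn about the tool's z scaled (see below), then the opening, from 0 (shut) to 1 (fully open). A call has 1 to 20 rows; each row is the pose to reach, as a shift and turn from the pose commanded when the call began, along the tool's axes at that moment; what a row does not reach only later rows make up. The controller multiplies each number of a shift by 200 mm and each number of a turn by 90 degrees. A row lasts 1/12 s, in which the tool goes at most 41.7 mm and 7.16 degrees, less where a joint would pass 70% of its speed; a pose out of reach is approached as far as the arm can. A call with a number of a shift or a turn outside -1 to 1 is refused whole. A call with a gripper value outside its range is refused whole. The fingers move at their own pace and stop on an object; "force" is the grip in N (left out, the last holds). Time passes only in rows, so rows that repeat a pose let the fingers close. It gives the time, the measured TCP pose, the force, the opening and the grip force at its end, in the units of the state.
- state(): the state, without advancing time (a new reading comes with each control period).
- vision.grab_frame(name): name is "side" or "top"; returns the picture (384x512x3 uint8, red, green, blue); there is no depth.
- vision.camera_info(name): a dict with "vertical_fov" (degrees; the focal length in pixels is half the picture's height over the tangent of half this angle, whatever the lens; pixels are square), "cx", "cy" (the principal point, pixels), "distortion" ([k1, k2, p1, p2, k3] as OpenCV has them; the pictures are not rectified), "T" (4x4, takes a point from camera to world coordinates). Camera axes: x right, y up, looking along -z (the intrinsics and any distortion apply to the point x, -y, -z); pixel columns grow to the right and rows downward; lengths in mm; the calibration is good to about 2 mm. A picture is of the moment at which its call begins. camera_info takes no time and is no camera call.
- job_done(): hands the job in; it is judged then, once.
The state is a dict: "time_s": time; "qpos": joint angles; "qvel": joint speeds; "effort": joint torques, N m; "ee_pos": TCP position; "ee_rot": TCP orientation; "force": force on the tool from outside, world axes, zero at the start; "torque": the same for the moment, N m; "gripper_width": finger opening in mm; "gripper_force": force on a finger pad.
Only numpy, scipy, OpenCV 4.12 (cv2) and the standard library are available. Lean on these libraries where they do the work, as an engineer would, in place of code of your own. Each camera call takes 0.05 s, during which the arm holds its last target. There are 200 camera calls.

### The job

Take the plug-in power module that stands apart on the bench and push it, tapered nose first, into the narrow gap in the middle of the row in the steel rack, so that two modules stand on either side of it. The gap is narrower than the module, so let its nose ease the neighbours apart, and push it fully home against the rack's back plate. All five modules must end upright, flush and square in the rack; topple none of the row, take none of it out, and leave the bottle, the can and the tray where they are.

Things in the scene. Friction and masses are not known exactly. Their poses are not given: they have to be found in the camera images.
- spare_mid (a point): centre (45 mm up) of the loose module to insert, standing upright apart from the rack: aluminium box 110 mm long (own x), 30 thick (own y), 90 high (z up), about 0.18 kg. x points to its nose: from x = +43 to +55 mm it tapers evenly, full height, from 30 to 12 mm thick. Flat black front panel at x = -55 mm. Grip anywhere across the 30 mm
- rack: fixed open-topped dark steel rack. Origin at bench level, middle of the inside; x points in, from the open mouth (x = -55 mm) to the back plate's inner face (x = +55; plate 60 high); y across the row. Cheeks 75 high, 4 thick, inner faces at y = +-85. No floor: modules slide on the bench. Home: module centre at x = 0, axes parallel to the rack's, front panel flush with the mouth
- row1_mid (a point): centre (45 mm up) of a loose module standing in the rack, same size, shape and axes as the spare, nose to the back plate. Four stand there, two each side of the one gap of 20 to 25 mm near the middle; their order varies. Play of 3 mm or less parts the others; they slide sideways under a few newtons. With five in, 20 mm of play in all remains. Pushing the spare in takes 5 to 20 N
- row2_mid (a point): centre, half-way up, of another module in the row, as row1
- row3_mid (a point): centre, half-way up, of another module in the row, as row1
- row4_mid (a point): centre, half-way up, of another module in the row, as row1
- bottle: bystander: white plastic bottle with a yellow cap, 56 mm diameter, 150 mm high, standing loose; origin at the centre of its underside
- can: bystander: steel can, 74 mm diameter, 110 mm high, standing loose; origin at the centre of its underside
- tray: bystander: empty open black plastic tray 100 x 140 x 45 mm, loose, beside the rack; origin at the centre of its underside
- spare_nose (a point): the middle of the spare module's nose edge, 55 mm ahead of its centre along its x axis, half-way up
There are look-alikes about, which are no part of the job. Several things have the shape of the rack; the one meant has the colours described above.

How it is judged (in metres and radians):
At the end, for the whole second after the job is handed in: The spare stands at rest in the middle of the row (within 16 mm of the rack's middle), nose to the back plate, at most 7 mm short of home; the other four stand in the rack, at most 10 mm short of home; all upright within 0.1 rad and square within 0.12 rad (x of spare_mid in the frame of rack between -0.007 and 0.005 m and y of spare_mid in the frame of rack between -0.016 and 0.016 m and height (world z) of each of spare_mid, row1_mid, row2_mid, row3_mid, row4_mid below 0.05 m and angle between each of spare_mid, row1_mid, row2_mid, row3_mid, row4_mid's own z axis and vertical below 0.1 rad and angle between the x axis of each of spare_mid, row1_mid, row2_mid, row3_mid, row4_mid and the x axis of rack, either way round below 0.12 rad and x of spare_nose in the frame of rack above 0.04 m and linear speed of spare below 0.02 m/s and x of each of row1_mid, row2_mid, row3_mid, row4_mid in the frame of rack above -0.01 m and y of row1_mid in the frame of rack between -0.09 and 0.09 m and y of row2_mid in the frame of rack between -0.09 and 0.09 m and y of row3_mid in the frame of rack between -0.09 and 0.09 m and y of row4_mid in the frame of rack between -0.09 and 0.09 m); the robot touches nothing.
It fails at once if a module of the row is toppled (leans more than 0.45 rad) (angle between any of row1_mid, row2_mid, row3_mid, row4_mid's own z axis and vertical above 0.45 rad).
It fails at once if a module of the row is lifted out (raised more than 30 mm) (height (world z) of any of row1_mid, row2_mid, row3_mid, row4_mid above 0.075 m).
It fails at once if the bottle, can or tray is shifted more than 30 mm (distance of any of bottle, can, tray from where it was at the start of the episode above 0.03 m).
It also fails if it takes over 54 s, if anything falls off the work surface, if the arm or the gripper's body presses on something with over 40 N, if the wrist force passes 120 N, or if a joint passes its speed limit or range.

## Working session

There is one attempt and no reset: what is moved stays moved. The work goes in short steps, Python scripts to look and compute and a tool call to move; the robot and the scene stay as the last step left them, time stands still between calls to the robot, and variables do not carry over. Pictures are saved under pics/ and viewed, at most 12 in all, crops included, and the job is handed in when it is done.

Besides the shell and the picture viewer there is one more tool, called as a command line: name --pt "numbers of a row" for each row, then --argument value for the rest. servo_tool: Moves the arm, as the interface text tells. Its arguments: {"type":"object","properties":{"rows":{"type":"array"},"force":{"type":"number"}},"required":["rows"]}

```bash
mkdir -p pics; ls
python3 - <<'E'
from workcell import state, vision, env
import cv2, numpy as np
s=state(); print(s, env.pinch_z)
for n in("top","side"):
    i=vision.camera_info(n); print(n,i)
    f=vision.grab_frame(n); cv2.imwrite(f"pics/{n}0.png",cv2.resize(f[:,:,::-1],(800,600),interpolation=cv2.INTER_CUBIC)); np.save(f"{n}0.npy",f)
E
```

```text
pics
{'time_s': 0.0, 'qpos': array([ 7.33952415e+01,  1.83489563e+01,  8.97051449e+01, -1.44490702e-04,
        7.20427475e+01, -1.14452174e+00]), 'qvel': array([-0.09496272, -0.03680773, -0.0072796 , -0.10366461,  0.01118796,
       -0.02598092]), 'effort': array([-3.00950465e-03, -4.12463737e+01, -2.31971580e+01,  7.25627365e-02,
        4.58649639e-02, -1.45558815e-04]), 'ee_pos': array([153.12323068, 553.72551962, 213.1557301 ]), 'ee_rot': array([-1.79903168e+02, -1.79713831e-03,  1.64539806e+02]), 'force': array([-0.5816885 , -0.41370963,  0.0366625 ]), 'torque': array([ 0.02588904, -0.02190146, -0.01873208]), 'gripper_force': 0.0, 'gripper_width': 91.34972653468321} 18.8
top {'vertical_fov': 47.866627415347146, 'cx': 259.2970153480006, 'cy': 192.22681381790247, 'distortion': array([0.03222262, 0.        , 0.        , 0.        , 0.        ]), 'T': array([[ 2.15875768e-02,  9.90111871e-01, -1.38609019e-01,
         3.47632620e+02],
       [-9.99693384e-01,  1.96955403e-02, -1.50074607e-02,
        -5.85656201e+01],
       [-1.21290855e-02,  1.38890494e-01,  9.90233465e-01,
         1.18728038e+03],
       [ 0.00000000e+00,  0.00000000e+00,  0.00000000e+00,
         1.00000000e+00]])}
side {'vertical_fov': 45.67322033418668, 'cx': 246.8515821503921, 'cy': 191.70756634449648, 'distortion': array([-0.06919359,  0.        ,  0.        ,  0.        ,  0.        ]), 'T': array([[ 9.98165287e-01,  3.07652079e-02, -5.21494124e-02,
         4.46494046e+02],
       [-6.01061323e-02,  6.07342765e-01, -7.92162874e-01,
        -9.41649286e+02],
       [ 7.30151281e-03,  7.93843982e-01,  6.08077643e-01,
         7.62414050e+02],
       [ 0.00000000e+00,  0.00000000e+00,  0.00000000e+00,
         1.00000000e+00]])}
```

View pics/top0.png

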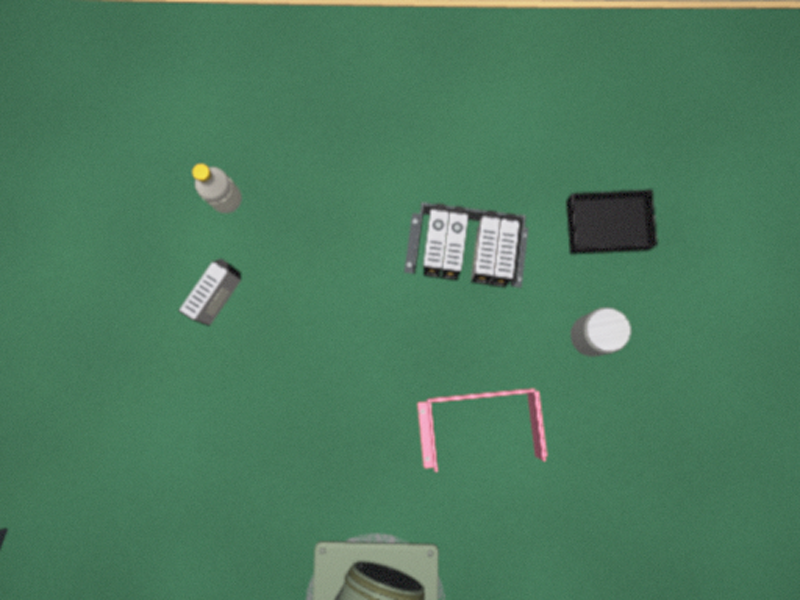

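View pics/side0.png

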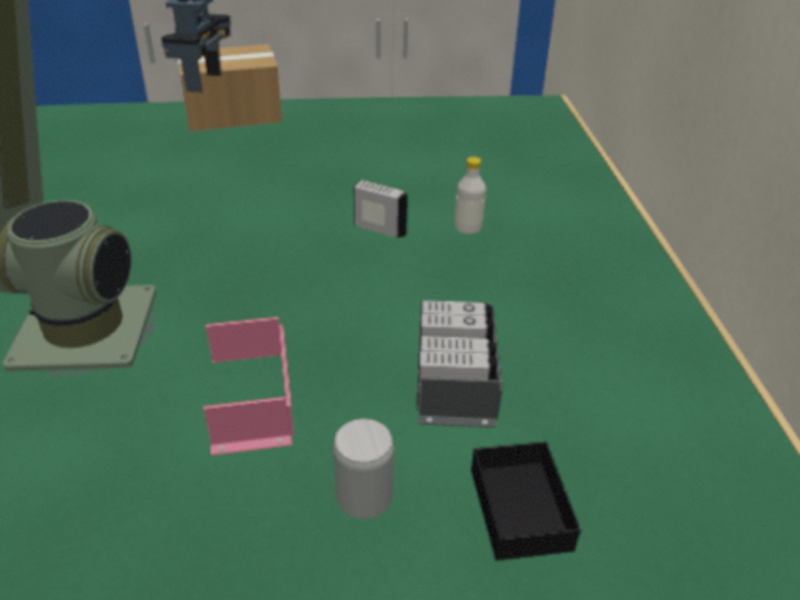

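Run:
```python
import cv2, numpy as np
f=np.load("top0.npy")[:,:,::-1]
a=cv2.resize(f[155:215,105:165],None,fx=6,fy=6,interpolation=cv2.INTER_CUBIC)  # spare
b=cv2.resize(f[125:190,255:340],None,fx=5,fy=5,interpolation=cv2.INTER_CUBIC)
h=max(a.shape[0],b.shape[0]); o=np.zeros((h,a.shape[1]+b.shape[1]+5,3),np.uint8)
o[:a.shape[0],:a.shape[1]]=a; o[:b.shape[0],a.shape[1]+5:]=b
cv2.imwrite("pics/crop0.png",o); print(o.shape)
```

```text
(360, 790, 3)
```

View pics/crop0.png

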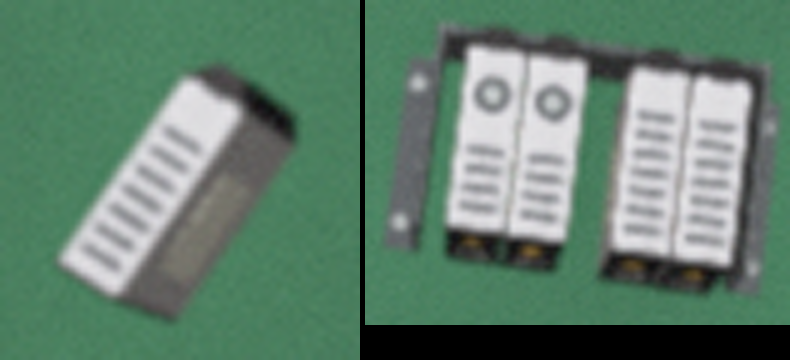

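```bash
cat > h.py <<'E'
import numpy as np, cv2
from workcell import vision
def cam(n):
    i=vision.camera_info(n); f=192/np.tan(np.radians(i["vertical_fov"]/2))
    K=np.array([[f,0,i["cx"]],[0,f,i["cy"]],[0,0,1]]); T=i["T"]; F=np.diag([1.,-1,-1])
    return K,i["distortion"],T[:3,:3]@F,T[:3,3]
def back(n,uv,z):
    K,d,R,t=cam(n); p=cv2.undistortPoints(np.array(uv,float).reshape(-1,1,2),K,d)[:,0]
    r=np.c_[p,np.ones(len(p))]@R.T; return t+r*((z-t[2])/r[:,2])[:,None]
def proj(n,P):
    K,d,R,t=cam(n); return cv2.projectPoints(np.array(P,float),cv2.Rodrigues(R.T)[0],-R.T@t,K,d)[0][:,0]
def module(c,yaw,zb=0):
    xy=np.array([[-55,-15],[43,-15],[55,-6],[55,6],[43,15],[-55,15]]); a=np.radians(yaw)
    w=xy@np.array([[np.cos(a),np.sin(a)],[-np.sin(a),np.cos(a)]])+c
    return [np.c_[w,np.full(6,z)] for z in (zb,zb+90)]
def draw(n,img,mods,x0,y0,s,col=(0,0,255)):
    for c,y in mods:
        for q in module(c,y):
            p=((proj(n,q)+.5-[x0,y0])*s*8).astype(int)
            cv2.polylines(img,[p.reshape(-1,1,2)],True,col,1,cv2.LINE_AA,3)
E
python3 - <<'E'
from h import *
a=np.array([[185,75],[245,112],[117,297],[60,260]])/6+[105,155]-.5
P=back("top",a,90); print(P.round(1)); 
for i in range(4): print(np.linalg.norm(P[i]-P[(i+1)%4]).round(1))
m=(P[0]+P[1])/2-(P[2]+P[3])/2; print(np.degrees(np.arctan2(m[1],m[0])),P.mean(0))
b=np.array([[467,45],[527,52],[587,60],[632,68],[690,75],[752,82],[447,230],[508,237],[567,243],[612,250],[672,257],[738,265]],float)
b=(b-[365,0])/5+[255,125]-.5
Q=back("top",b,90);print(Q.round(1))
# rack: cheek top front/rear corners; back plate
f=np.load("top0.npy")[:,:,::-1]; g=np.load("side0.npy")[:,:,::-1]
d=m[:2]/np.linalg.norm(m[:2]); yaw=np.degrees(np.arctan2(d[1],d[0])); 
ce=(P[2]+P[3])[:2]/2   # label end lower-left
out=[]
for hyp in (0,1):
    c=ce+55*d
    mods=[(c,yaw if hyp==0 else yaw+180)]
    for n,im,x0,y0,s in(("top",f,110,160,7),("side",g,215,105,7)):
        k=cv2.resize(im[y0:y0+50,x0:x0+56],None,fx=s,fy=s,interpolation=cv2.INTER_CUBIC)
        draw(n,k,mods,x0,y0,s); out.append(cv2.resize(k,(390,300)) if 0 else k[:300*2])
o=np.vstack([np.hstack(out[:2]),np.hstack(out[2:])]); o=cv2.resize(o,(686,600) if o.shape[0]>600 else None); cv2.imwrite("pics/hyp.png",o)
E
```

```text
[[560.7 279.9  90. ]
 [545.  253.1  90. ]
 [464.  302.8  90. ]
 [479.4 328.1  90. ]]
31.0
95.1
29.6
94.6
-31.123674034075478 [512.27046078 290.98459899  90.        ]
[[ 656.7  -79.3   90. ]
 [ 653.5 -110.6   90. ]
 [ 649.8 -141.9   90. ]
 [ 645.9 -165.3   90. ]
 [ 642.7 -195.4   90. ]
 [ 639.5 -227.5   90. ]
 [ 558.4  -70.6   90. ]
 [ 555.3 -102.1   90. ]
 [ 552.8 -132.5   90. ]
 [ 549.5 -155.6   90. ]
 [ 546.5 -186.4   90. ]
 [ 542.9 -220.2   90. ]]
```

View pics/hyp.png

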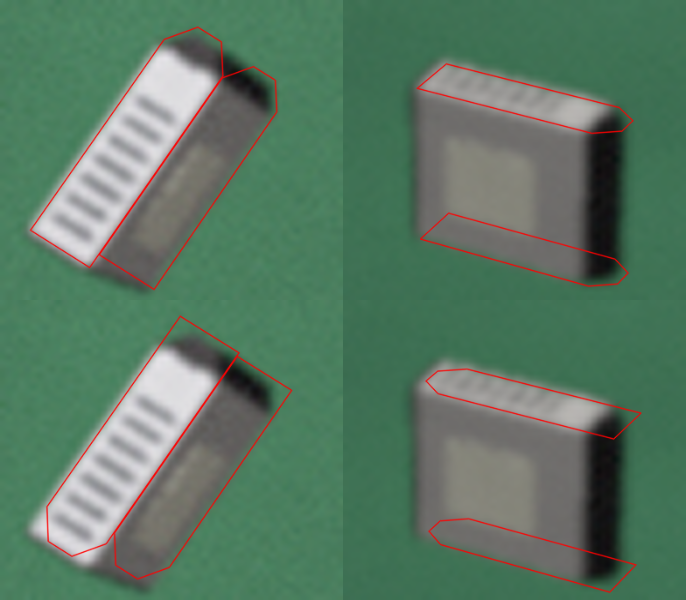

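Spare: the box at (210,292) in top0, with its nose towards the upper right; the outline of that hypothesis fits both views. Racks: the pink one at (483,430) is a look-alike. The dark steel one at (470,245) holding four modules fits the description, and crop0 confirms it.

```bash
cat > go.py <<'E'
import sys, numpy as np
# from commanded pose (x y z yaw) to target: tool-frame numbers
a=list(map(float,sys.argv[1:9])); c,t=a[:4],a[4:]
p=np.radians(c[3]); d=np.array(t[:3])-c[:3]
print((np.array([d[0]*np.cos(p)+d[1]*np.sin(p), d[0]*np.sin(p)-d[1]*np.cos(p), -d[2]])/200).round(4), round((c[3]-t[3]+180)%360/90-2,4))
E
python3 go.py 153.26 554.2 214 164.54 315 430 190 148.9
python3 go.py 315 430 190 148.9 484 308 150 148.9
python3 - <<'E'
# rack overlay
from h import *
f=np.load("top0.npy")[:,:,::-1]; x0,y0,s=255,125,7
k=cv2.resize(f[y0:y0+65,x0:x0+85],None,fx=s,fy=s,interpolation=cv2.INTER_CUBIC)
a=np.radians(-5.9); X=np.array([np.cos(a),np.sin(a)]); Y=np.array([-np.sin(a),np.cos(a)])
g=np.array([605.6,-149.6]); 
draw("top",k,[(g,-5.9)],x0,y0,s)
for yr,col in((9,(0,255,255)),):
    O=g+Y*yr
    for z,L in((75,[(-55,85),(55,85)]),(75,[(-55,-85),(55,-85)]),(0,[(-55,85),(55,85)]),(60,[(55,85),(55,-85)])):
        p=(proj("top",[np.r_[O+X*u+Y*v,z] for u,v in L])+.5-[x0,y0])*s
        cv2.line(k,*[tuple(map(int,q)) for q in p],col,1)
cv2.imwrite("pics/rack.png",k)
E
```

```text
[-0.945 -0.383  0.12 ] 0.1738
[-1.0386 -0.0859  0.2   ] 0.0
```

View pics/rack.png

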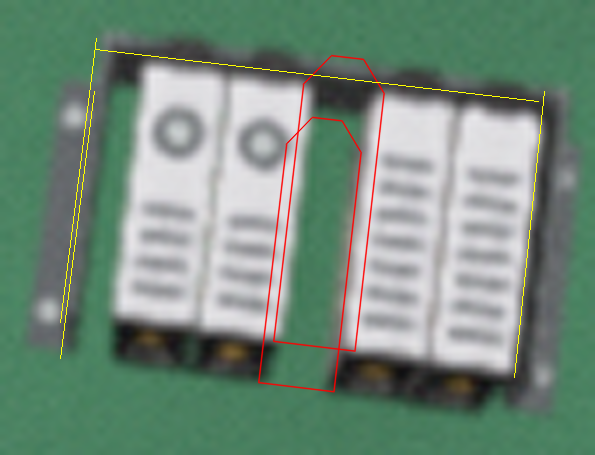

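The overlay fits: the gap is about 24 mm wide, centred about 7–9 mm to the right of the rack's middle, and the right pair stands near its cheek. Next I move to above the spare's rear half.

servo_tool --pt "-0.47 -0.19 0.06 0.174 1" --pt "-0.945 -0.383 0.12 0.174 1" --pt "-0.945 -0.383 0.12 0.174 1" --pt "-0.945 -0.383 0.12 0.174 1" --pt "-0.945 -0.383 0.12 0.174 1" --pt "-0.945 -0.383 0.12 0.174 1" --pt "-0.945 -0.383 0.12 0.174 1"

```text
time_s: 0.68
ee_pos: [316.1, 428.6, 189.4]
ee_rot: [-179.9, -0.0, 148.7]
force: [-0.9, 0.7, 0.9]
gripper_width: 91.5
gripper_force: 0.0
```

servo_tool --pt "-1 -0.086 0.2 0 1" --pt "-1 -0.086 0.2 0 1" --pt "-1 -0.086 0.2 0 1" --pt "-1 -0.086 0.2 0 1" --pt "-1 -0.086 0.2 0 1" --pt "-1 -0.086 0.2 0 1" --pt "-1 -0.086 0.2 0 1" --pt "-1 -0.086 0.2 0 1"

```text
time_s: 1.35
ee_pos: [476.4, 313.0, 149.9]
ee_rot: [-180.0, -0.1, 148.9]
force: [0.3, -1.0, -0.2]
gripper_width: 91.4
gripper_force: 0.0
```

servo_tool --pt "-0.039 0 0.2 0 1" --pt "-0.039 0 0.4 0 1" --pt "-0.039 0 0.5 0 1" --pt "-0.039 0 0.6 0 1" --pt "-0.039 0 0.61 0 1" --pt "-0.039 0 0.61 0 1" --pt "-0.039 0 0.61 0 1"

```text
time_s: 1.93
ee_pos: [484.1, 309.5, 29.3]
ee_rot: [179.9, 0.0, 149.0]
force: [0.2, -0.3, 0.5]
gripper_width: 91.2
gripper_force: 0.0
```

Run:
```python
from h import *
o=[]
for n,x0,y0 in(("top",95,145),("side",200,80)):
    f=vision.grab_frame(n)[:,:,::-1]; o.append(cv2.resize(f[y0:y0+80,x0:x0+80],(390,390),interpolation=cv2.INTER_CUBIC))
cv2.imwrite("pics/g1.png",np.hstack(o))
```

```text
(no output)
```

View pics/g1.png

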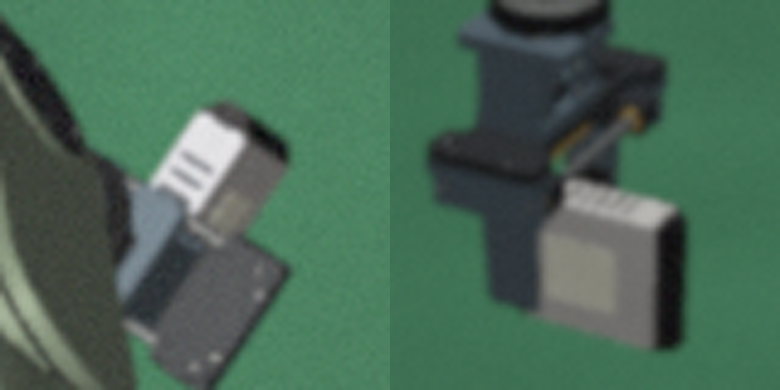

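The fingers straddle the rear part of the spare (nose dark at (245,120) in the left view). Now I close and lift.

servo_tool --pt "0 0 0 0 0" --pt "0 0 0 0 0" --pt "0 0 0 0 0" --pt "0 0 0 0 0" --pt "0 0 0 0 0" --pt "0 0 0 0 0" --pt "0 0 0 0 0" --pt "0 0 0 0 0" --pt "0 0 0 0 0" --pt "0 0 0 0 0" --pt "0 0 -0.1 0 0" --pt "0 0 -0.2 0 0" --pt "0 0 -0.2 0 0" --pt "0 0 -0.2 0 0" --force 40

```text
time_s: 3.2
ee_pos: [484.4, 308.1, 68.3]
ee_rot: [179.9, 0.0, 148.9]
force: [-0.8, -0.6, -1.8]
gripper_width: 30.0
gripper_force: 40.0
```

```bash
python3 - <<'E'
import numpy as np
# commanded now (484,308,68,148.9); pre-insert: line target, rack yaw -5.9 -> tool yaw 174.1
a=np.radians(-5.9);X=np.array([np.cos(a),np.sin(a)]);g=np.array([605.9,-147.1])
for s in(-140,-125): print(s,g+X*(s-39))
E
python3 go.py 484 308 68 148.9 460 130 68 174.1
python3 go.py 460 130 68 174.1 440 -60 68 174.1
```

```text
-140 [ 427.84819574 -128.70013592]
-125 [ 442.76873799 -130.24202397]
[-0.357  -0.8241 -0.    ] -0.28
[ 0.0018 -0.9552 -0.    ] 0.0
```

servo_tool --pt "-0.07 -0.16 0 -0.06 0" --pt "-0.14 -0.33 0 -0.12 0" --pt "-0.21 -0.5 0 -0.18 0" --pt "-0.29 -0.67 0 -0.24 0" --pt "-0.357 -0.824 0 -0.28 0" --pt "-0.357 -0.824 0 -0.28 0" --pt "-0.357 -0.824 0 -0.28 0" --pt "-0.357 -0.824 0 -0.28 0"

```text
time_s: 3.87
ee_pos: [459.7, 130.0, 67.2]
ee_rot: [180.0, -0.1, 174.0]
force: [0.0, 0.7, -2.3]
gripper_width: 30.0
gripper_force: 40.0
```

servo_tool --pt "0 -0.16 0 0 0" --pt "0 -0.33 0 0 0" --pt "0 -0.5 0 0 0" --pt "0 -0.67 0 0 0" --pt "0 -0.82 0 0 0" --pt "0 -0.955 0 0 0" --pt "0 -0.955 0 0 0" --pt "0 -0.955 0 0 0"

```text
time_s: 4.53
ee_pos: [440.7, -60.0, 67.6]
ee_rot: [180.0, -0.0, 174.0]
force: [0.9, 0.2, -2.5]
gripper_width: 30.0
gripper_force: 40.0
```

```bash
python3 go.py 440.4 -60 68 174.1 427.8 -128.7 32 174.1; python3 -c "
from workcell import state;s=state();print(s['ee_pos'],s['ee_rot'],s['qpos'])"
```

```text
[ 0.0274 -0.3482  0.18  ] 0.0
[440.68683999 -60.02308216  67.56211445] [ 1.79971489e+02 -1.62798277e-02  1.73987220e+02] [-9.25860723e+00  1.57784662e+01  1.17974068e+02  3.81195833e-02
  4.62653399e+01 -9.32721800e+01]
```

servo_tool --pt "0.01 -0.16 0 0 0" --pt "0.027 -0.348 0 0 0" --pt "0.027 -0.348 0.05 0 0" --pt "0.027 -0.348 0.1 0 0" --pt "0.027 -0.348 0.15 0 0" --pt "0.027 -0.348 0.185 0 0" --pt "0.027 -0.348 0.185 0 0" --pt "0.027 -0.348 0.185 0 0"

```text
time_s: 5.2
ee_pos: [428.0, -127.6, 30.6]
ee_rot: [180.0, -0.0, 174.2]
force: [-0.2, -0.1, -2.0]
gripper_width: 29.7
gripper_force: 40.0
```

Run:
```python
from h import *
o=[]
for n,x0,y0 in(("top",235,120),("side",215,170)):
    f=vision.grab_frame(n)[:,:,::-1]; o.append(cv2.resize(f[y0:y0+120,x0:x0+120],(400,400),interpolation=cv2.INTER_CUBIC))
cv2.imwrite("pics/g2.png",np.hstack(o))
```

```text
(no output)
```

View pics/g2.png

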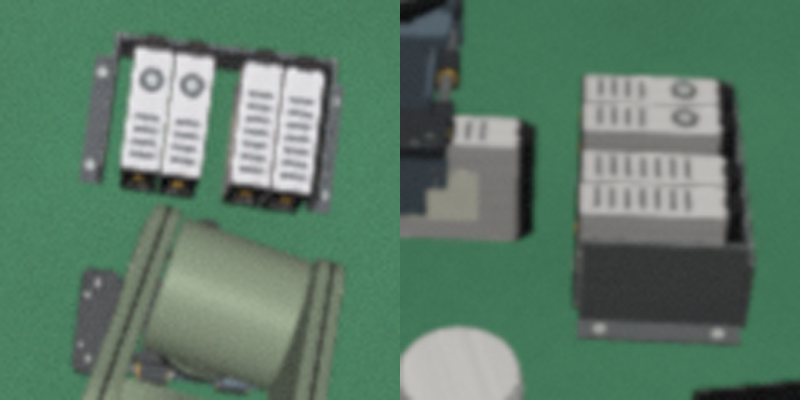

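The left view shows the nose at (207,222), just below the gap (about (218,200)). I check the lateral offset numerically.

Run:
```python
from h import *
uv=np.array([[207,222],[190,222],[222,228]])*.3+[235,120]-.5
print(back("top",uv,90).round(1))
a=np.radians(-5.9);X=np.array([np.cos(a),np.sin(a)]);print(np.array([427.8,-128.7])+94*X)
# side view: gap edges on label tops (z=90), and nose of spare top
s=np.array([[450,117],[520,118],[518,148],[582,131],[722,133],[582,151],[722,152]],float); s[:,0]-=400
P=back("side",s*.3+[215,170]-.5,90); print(P.round(1))
Y=np.array([-X[1],X[0]]); print(((P[:,:2]-[605.6,-149.6])@Y).round(1))
```

```text
[[ 519.  -137.2   90. ]
 [ 518.7 -124.1   90. ]
 [ 514.5 -148.8   90. ]]
[ 521.30206481 -138.36249846]
[[ 460.7 -113.1   90. ]
 [ 509.6 -116.7   90. ]
 [ 506.1 -149.1   90. ]
 [ 551.7 -133.2   90. ]
 [ 648.7 -140.4   90. ]
 [ 549.6 -154.5   90. ]
 [ 645.2 -160.6   90. ]]
[ 21.4  22.8  -9.7  10.8  13.5 -10.7  -6.9]
```

servo_tool --pt "-0.04 -0.0075 0.01 0 0" --pt "-0.08 -0.0075 0.01 0 0" --pt "-0.12 -0.0075 0.01 0 0" --pt "-0.15 -0.0075 0.01 0 0" --pt "-0.17 -0.0075 0.01 0 0" --pt "-0.19 -0.0075 0.01 0 0" --pt "-0.2 -0.0075 0.01 0 0" --pt "-0.21 -0.0075 0.01 0 0" --pt "-0.22 -0.0075 0.01 0 0" --pt "-0.23 -0.0075 0.01 0 0" --pt "-0.24 -0.0075 0.01 0 0" --pt "-0.25 -0.0075 0.01 0 0" --pt "-0.25 -0.0075 0.01 0 0"

```text
time_s: 6.38
ee_pos: [474.3, -134.7, 28.8]
ee_rot: [180.0, -0.3, 174.1]
force: [-0.5, 0.6, -3.5]
gripper_width: 29.9
gripper_force: 40.0
```

servo_tool --pt "-0.01 0 0 0 0" --pt "-0.025 0 0 0 0" --pt "-0.04 0 0 0 0" --pt "-0.055 0 0 0 0" --pt "-0.07 0 0 0 0" --pt "-0.085 0 0 0 0" --pt "-0.1 0 0 0 0" --pt "-0.1 0 0 0 0" --pt "-0.1 0 0 0 0"

```text
time_s: 7.13
ee_pos: [498.2, -137.6, 28.9]
ee_rot: [-180.0, 0.1, 174.1]
force: [0.8, 0.1, -3.4]
gripper_width: 29.9
gripper_force: 40.0
```

Run:
```python
from h import *
from workcell import state
s=state(); print(s['ee_pos'],s['force'],s['torque'])
o=[]
for n,x0,y0 in(("top",245,115),("side",235,175)):
    f=vision.grab_frame(n)[:,:,::-1]; o.append(cv2.resize(f[y0:y0+100,x0:x0+100],(400,400),interpolation=cv2.INTER_CUBIC))
cv2.imwrite("pics/g3.png",np.hstack(o))
```

```text
[ 498.15742166 -137.61848052   28.93487714] [ 0.80113098  0.11570274 -3.43835777] [0.09819585 0.0781246  0.0157305 ]
```

View pics/g3.png

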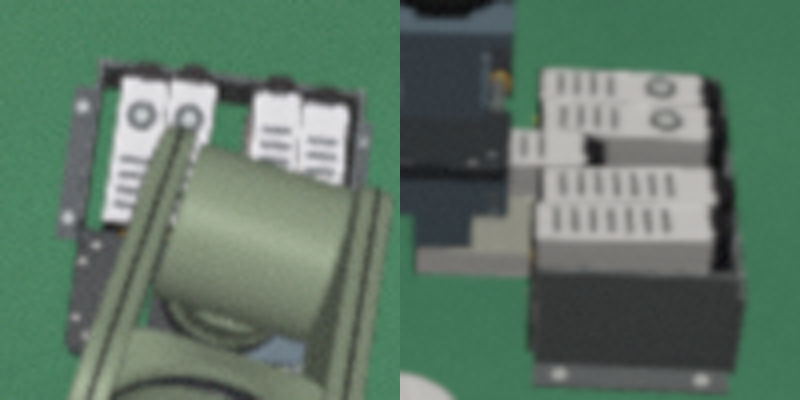

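The right view shows the nose at (597,148), about 40 mm deep between the two pairs, which are spreading and all upright. I go on 26 mm and then release.

servo_tool --pt "-0.015 0 0 0 0" --pt "-0.03 0 0 0 0" --pt "-0.045 0 0 0 0" --pt "-0.06 0 0 0 0" --pt "-0.075 0 0 0 0" --pt "-0.09 0 0 0 0" --pt "-0.105 0 0 0 0" --pt "-0.12 0 0 0 0" --pt "-0.13 0 0 0 0" --pt "-0.13 0 0 0 0"

```text
time_s: 8.07
ee_pos: [523.5, -140.1, 28.8]
ee_rot: [180.0, 0.0, 174.1]
force: [-1.6, 0.7, -4.9]
gripper_width: 30.2
gripper_force: 40.0
```

servo_tool --pt "0 0 0 0 0.8" --pt "0 0 0 0 0.8" --pt "0 0 0 0 0.8" --pt "0 0 0 0 0.8" --pt "0 0 0 0 0.8" --pt "0 0 0 0 0.8" --pt "0 0 0 0 0.8" --pt "0 0 0 0 0.8" --pt "0.15 0 0 0 0.8" --pt "0.3 0 0 0 0.8" --pt "0.35 0 0 0 0.8" --pt "0.35 0 0 0 0"

```text
time_s: 9.07
ee_pos: [450.4, -132.3, 28.7]
ee_rot: [180.0, -0.2, 174.0]
force: [0.2, 0.2, 0.7]
gripper_width: 68.9
gripper_force: 0.0
```

servo_tool --pt "0 0 0 0 0" --pt "0 0 0 0 0" --pt "0 0 0 0 0" --pt "0 0 0 0 0" --pt "0 0 0 0 0" --pt "0 0 0 0 0" --pt "0 0 0 0 0" --pt "0 0 0 0 0" --pt "0 0 0 0 0" --pt "0 0 0 0 0" --pt "0 0 0 0 0" --pt "0 0 0 0 0"

```text
time_s: 10.07
ee_pos: [453.4, -132.9, 28.9]
ee_rot: [180.0, 0.0, 174.1]
force: [0.5, -1.1, 0.3]
gripper_width: 0.3
gripper_force: 0.0
```

servo_tool --pt "-0.05 0 0 0 0" --pt "-0.1 0 0 0 0" --pt "-0.15 0 0 0 0" --pt "-0.17 0 0 0 0" --pt "-0.19 0 0 0 0" --pt "-0.205 0 0 0 0" --pt "-0.22 0 0 0 0" --pt "-0.235 0 0 0 0" --pt "-0.25 0 0 0 0" --pt "-0.265 0 0 0 0" --pt "-0.28 0 0 0 0" --pt "-0.295 0 0 0 0" --pt "-0.31 0 0 0 0" --pt "-0.325 0 0 0 0" --pt "-0.34 0 0 0 0"

```text
time_s: 11.32
ee_pos: [515.5, -138.7, 28.5]
ee_rot: [179.9, -0.7, 174.1]
force: [-13.3, 2.1, 10.9]
gripper_width: 0.7
gripper_force: 6.9
```

servo_tool --pt "-0.015 0 0 0 0" --pt "-0.03 0 0 0 0" --pt "-0.04 0 0 0 0" --pt "-0.05 0 0 0 0" --pt "-0.05 0 0 0 0"

```text
time_s: 11.73
ee_pos: [527.5, -140.1, 28.4]
ee_rot: [179.9, -0.5, 174.1]
force: [-8.4, 2.4, 5.3]
gripper_width: 1.0
gripper_force: 4.3
```

Run:
```python
from h import *
o=[]
for n,x0,y0 in(("top",245,115),("side",235,175)):
    f=vision.grab_frame(n)[:,:,::-1]; o.append(cv2.resize(f[y0:y0+100,x0:x0+100],(400,400),interpolation=cv2.INTER_CUBIC))
cv2.imwrite("pics/g4.png",np.hstack(o))
```

```text
(no output)
```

View pics/g4.png

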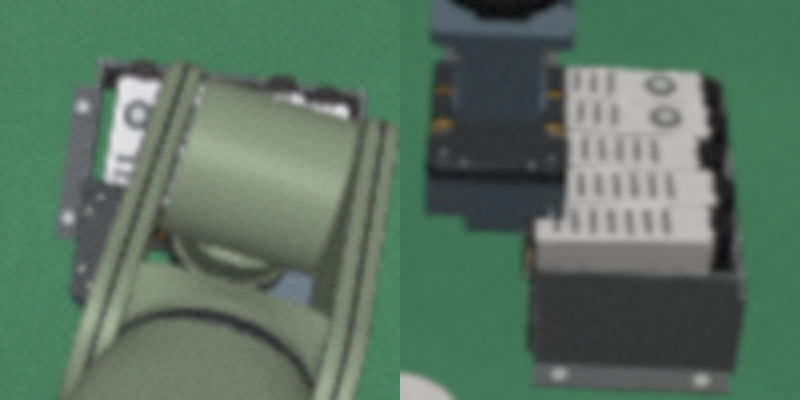

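The spare's label end at (697,150) in the right view is still a few mm short of its neighbours. I push on until the force rises.

servo_tool --pt "-0.01 0 0 0 0" --pt "-0.02 0 0 0 0" --pt "-0.025 0 0 0 0" --pt "-0.025 0 0 0 0"

```text
time_s: 12.17
ee_pos: [532.9, -140.7, 28.4]
ee_rot: [179.9, -0.4, 174.1]
force: [-6.9, 1.4, 5.1]
gripper_width: 0.1
gripper_force: 3.8
```

servo_tool --pt "-0.01 0 0 0 0" --pt "-0.02 0 0 0 0" --pt "-0.02 0 0 0 0"

```text
time_s: 12.42
ee_pos: [535.1, -140.9, 28.5]
ee_rot: [179.9, -0.7, 174.1]
force: [-11.5, 1.0, 9.0]
gripper_width: 0.3
gripper_force: 6.1
```

servo_tool --pt "-0.01 0 0 0 0" --pt "-0.02 0 0 0 0" --pt "-0.02 0 0 0 0" --pt "-0.02 0 0 0 0"

```text
time_s: 12.75
ee_pos: [534.7, -140.8, 28.6]
ee_rot: [179.9, -1.1, 174.1]
force: [-22.7, 0.4, 17.7]
gripper_width: 0.4
gripper_force: 11.4
```

The arm has stalled with the force rising, so the spare is home. I back off and up, clear of the view.

servo_tool --pt "0.1 0 0 0 0" --pt "0.2 0 0 0 0" --pt "0.3 0 0 0 0" --pt "0.3 0 -0.2 0 0" --pt "0.3 0 -0.4 0 0" --pt "0.3 0 -0.6 0 0" --pt "0.3 0.2 -0.9 0 0" --pt "0.3 0.4 -0.9 0 0" --pt "0.3 0.6 -0.9 0 0" --pt "0.3 0.8 -0.9 0 0" --pt "0.3 1 -0.9 0 0" --pt "0.3 1 -0.9 0 0" --pt "0.3 1 -0.9 0 0" --pt "0.3 1 -0.9 0 0"

```text
time_s: 13.92
ee_pos: [505.0, 63.4, 208.8]
ee_rot: [-180.0, -0.0, 174.2]
force: [0.6, -0.0, -0.3]
gripper_width: 0.2
gripper_force: 0.0
```

Run:
```python
from h import *
o=[]
for n,x0,y0 in(("top",245,115),("side",235,175)):
    f=vision.grab_frame(n)[:,:,::-1]; o.append(cv2.resize(f[y0:y0+100,x0:x0+100],(400,400),interpolation=cv2.INTER_CUBIC))
cv2.imwrite("pics/g5.png",np.hstack(o))
```

```text
(no output)
```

View pics/g5.png

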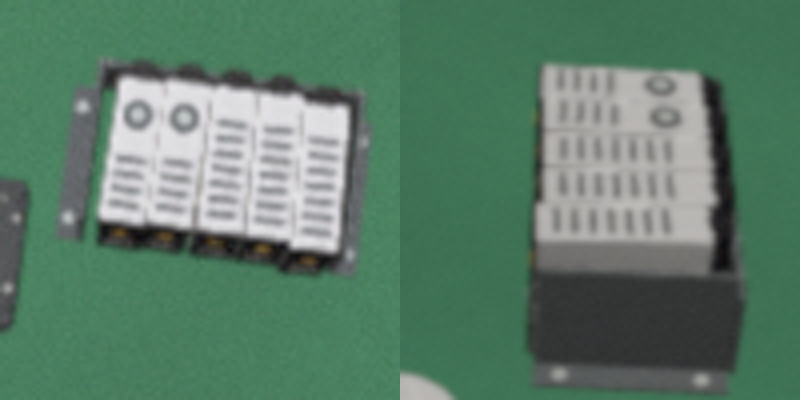

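All five modules are in the rack, but the rightmost one, at (320,250) in the left view, stands out a few mm. I measure it.

Run:
```python
from h import *
uv=np.array([[122,219],[170,223],[219,231],[267,238],[316,249],[143,78],[188,83],[232,89],[281,96],[328,106]])*.25+[245,115]-.5
P=back("top",uv,90)[:,:2]
a=np.radians(-5.9);X=np.array([np.cos(a),np.sin(a)]);Y=np.array([-X[1],X[0]]);O=np.array([605.6,-149.6])+8*Y
d=P-O; fx=d@X; fy=d@Y
print("front x'",fx[:5].round(1),"label rear",fx[5:].round(1)); print("y",fy.round(1)); print("yaw",np.degrees((fy[5:]-fy[:5])/(fx[5:]-fx[:5])).round(1))
```

```text
front x' [-50.5 -49.4 -50.8 -51.5 -54.9] label rear [43.9 44.1 43.6 42.8 39.8]
y [ 55.6  24.6  -7.3 -38.4 -70.3  53.2  23.7  -5.1 -37.2 -68.1]
yaw [-1.5 -0.5  1.3  0.7  1.3]
```

```bash
python3 - <<'E'
from h import *
print(back("top",np.array([[608,330]])*.64,110).round(0))
a=np.radians(-5.9);X=np.array([np.cos(a),np.sin(a)]);Y=np.array([-X[1],X[0]]);O=np.array([605.6,-149.6])+8*Y
for x in(-110,-78,-71): print(x,(O+X*x-70*Y).round(1))
E
python3 go.py 505 63.4 209 174.1 490 -120 209 174.1
python3 go.py 490 -120 209 174.1 489 -199 45 174.1
```

```text
[[ 457. -366.  110.]]
-110 [ 489.8 -200. ]
-78 [ 521.6 -203.3]
-71 [ 528.6 -204. ]
[-0.0197 -0.9199 -0.    ] 0.0
[-0.0356 -0.3934  0.82  ] 0.0
```

The rightmost module is about 4 mm short; this is within tolerance, but I nudge it flush from a height that clears the can.

servo_tool --pt "-0.02 -0.2 0 0 0" --pt "-0.02 -0.4 0 0 0" --pt "-0.02 -0.6 0 0 0" --pt "-0.02 -0.8 0 0 0" --pt "-0.02 -0.92 0 0 0" --pt "-0.02 -0.92 0 0 0" --pt "-0.02 -0.92 0 0 0"

```text
time_s: 14.6
ee_pos: [489.2, -122.9, 208.8]
ee_rot: [180.0, -0.0, 173.8]
force: [-0.1, 0.9, 0.3]
gripper_width: 0.4
gripper_force: 0.0
```

servo_tool --pt "0 -0.2 0 0 0" --pt "0 -0.398 0 0 0" --pt "0 -0.398 0.2 0 0" --pt "0 -0.398 0.4 0 0" --pt "0 -0.398 0.6 0 0" --pt "0 -0.398 0.8 0 0" --pt "0 -0.398 0.82 0 0" --pt "0 -0.398 0.82 0 0" --pt "0 -0.398 0.82 0 0"

```text
time_s: 15.35
ee_pos: [483.0, -199.9, 46.4]
ee_rot: [-180.0, 0.1, 174.1]
force: [0.6, -0.3, 0.3]
gripper_width: 0.4
gripper_force: 0.0
```

servo_tool --pt "-0.04 0 0 0 0" --pt "-0.08 0 0 0 0" --pt "-0.12 0 0 0 0" --pt "-0.14 0 0 0 0" --pt "-0.155 0 0 0 0" --pt "-0.17 0 0 0 0" --pt "-0.18 0 0 0 0" --pt "-0.18 0 0 0 0"

```text
time_s: 16.02
ee_pos: [517.8, -203.5, 44.9]
ee_rot: [180.0, 0.0, 174.1]
force: [0.1, -0.7, -0.0]
gripper_width: 0.6
gripper_force: 0.0
```

servo_tool --pt "-0.01 0 0 0 0" --pt "-0.02 0 0 0 0" --pt "-0.03 0 0 0 0" --pt "-0.04 0 0 0 0" --pt "-0.05 0 0 0 0" --pt "-0.055 0 0 0 0" --pt "-0.055 0 0 0 0"

```text
time_s: 16.6
ee_pos: [528.3, -204.5, 44.9]
ee_rot: [180.0, -0.0, 174.1]
force: [-1.8, 0.6, 0.8]
gripper_width: 0.4
gripper_force: 0.8
```

Flush with the others. I retreat and check.

servo_tool --pt "0.1 0 0 0 0" --pt "0.2 0 0 0 0" --pt "0.3 0 0 0 0" --pt "0.3 0 -0.2 0 0" --pt "0.3 0 -0.4 0 0" --pt "0.3 0 -0.6 0 0" --pt "0.3 0.2 -0.9 0 0" --pt "0.3 0.4 -0.9 0 0" --pt "0.3 0.6 -0.9 0 0" --pt "0.3 0.8 -0.9 0 0" --pt "0.3 1 -0.9 0 0" --pt "0.3 1 -0.9 0 0" --pt "0.3 1 -0.9 0 0"

```text
time_s: 17.68
ee_pos: [489.9, 3.7, 225.3]
ee_rot: [179.9, 0.1, 174.3]
force: [-0.4, -0.2, 0.1]
gripper_width: 0.4
gripper_force: 0.0
```

servo_tool --pt "0 0.2 0 0 0" --pt "0 0.4 0 0 0" --pt "0 0.5 0 0 0" --pt "0 0.5 0 0 0" --pt "0 0.5 0 0 0"

```text
time_s: 18.1
ee_pos: [499.9, 99.7, 224.7]
ee_rot: [-180.0, 0.0, 174.2]
force: [0.7, -1.1, -0.0]
gripper_width: 0.4
gripper_force: 0.0
```

Run:
```python
from h import *
o=[]
for n,x0,y0 in(("top",245,115),("side",235,175)):
    f=vision.grab_frame(n)[:,:,::-1]; o.append(cv2.resize(f[y0:y0+100,x0:x0+100],(400,400),interpolation=cv2.INTER_CUBIC))
cv2.imwrite("pics/g6.png",np.hstack(o))
```

```text
(no output)
```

View pics/g6.png

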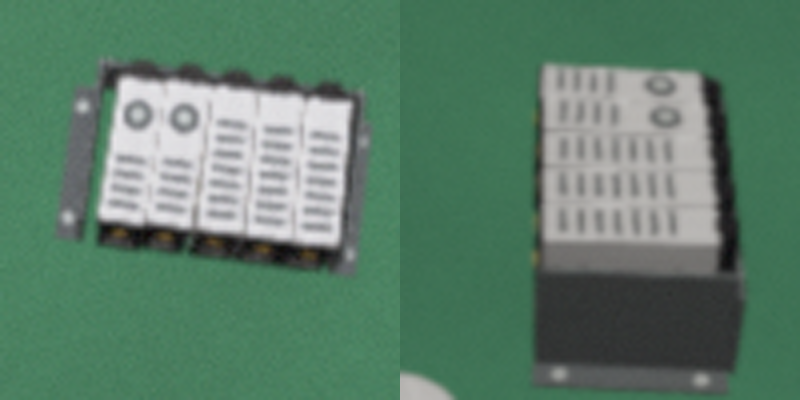

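All five fronts now lie on one straight line, from (120,225) to (320,245) in the left view, and every module is upright and square.

```bash
python3 -c "
from workcell import job_done; print(job_done())"
```

```text
the job is handed in; nothing more can be done
None
```

The spare is fully home in the middle of the row with two modules on each side; the final pictures show all five upright, square and flush, and the job was handed in at about 18 s with the arm clear and no verdict returned.

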